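# Seat an amplifier board in the probe jig and hold the sprung lid shut

## Robot

A 6-joint arm with a two-finger parallel gripper is mounted at the origin on the work surface. World frame = base frame: x ahead of the robot, y to its left, z up, the work surface at z = 0. Lengths are in mm, angles in rad, forces in N, time in s.
With the tool pointing down it reaches from about 350 to 775 mm from the base axis. Payload 7.3 kg.
Tool frame: the origin (TCP) lies midway between the tips of the shut fingers; the grasp point (between the pads) lies 19 mm behind it; z points along the fingers, y is the line along which they close (so a half turn about z gives the same grasp; the last joint's range is limited). The gripper opens to 92 mm and grips with 3 to 60 N. Pads are 19 mm wide; open, the fingers measure 130 mm over their backs; the gripper's body (75 mm by 190 mm) begins 47 mm behind the grasp point.
Start: joints at [1.092, 0.342, 1.524, -0, 1.275, -0.146], TCP at [171.499, 496.219, 226.741] pointing down, gripper open.
Joint ranges: [-2.53, 2.53], [-0.77, 2.02], [0.04, 2.7], [-1, 4.14], [0.28, 2.66], [-3.11, 3.11]. Speed limits (rad/s): [2.57, 2.57, 3.14, 3.14, 3.14, 3.14].

## Interface

Orientations are given as [roll, pitch, yaw] about the fixed x, y, z axes, in that order (R = Rz(yaw) Ry(pitch) Rx(roll)).
In Python, from plant import * gives the robot as it stands.
- The arm moves only by the tool step_arm, never from a script. Its argument "deltas" is one flat list of numbers, 5 for each row, row after row: the shift along the world's x, y, z in mm, then the turn about the world's z in degrees, then the finger opening in mm, from 0 to 91.8. In form: [tx, ty, tz, turn, gripper, tx, ty, tz, turn, gripper, ...]. A call has exactly 10 rows; each row shifts and turns the commanded pose from where the row before left it; what a row does not reach is not made up. A row lasts 1/8 s, in which the tool goes at most 62.5 mm and 10.7 degrees, less where a joint would pass 70% of its speed; a pose out of reach is approached as far as the arm can. A call is refused whole if a number of a shift passes 62.5 or a number of a turn 10.7, either way. A call with a gripper value outside its range is refused whole. The fingers move at their own pace and stop on an object; the grip force is fixed at half the most. Time passes only in rows, so rows that do not move let the fingers close, or fill a call up. It gives the time, the measured TCP pose, the force, the opening and the grip force at its end, in the units of the state.
- get_obs(): the state, without advancing time (a new reading comes with each control period).
- capture(name): name is "scene" or "top" or "wrist"; returns the picture (420x560x3 uint8, red, green, blue); there is no depth.
- camera_params(name): a dict with "mtx" (3x3 intrinsics, pixels), "rvec" (rotation vector, rad) and "tvec" (3), from world to camera coordinates, as OpenCV has them. Camera axes: x right, y down, z forward; pixel columns grow to the right and rows downward; lengths in mm; the calibration is good to about 2 mm. A picture is of the moment at which its call begins: read the wrist's pose just before it. camera_params takes no time and is no camera call; for the wrist camera it gives the pose at the moment of the call.
- close_job(): hands the job in; it is judged then, once.
The state is a dict: "time": time; "joint_positions": joint angles; "dq": joint speeds; "tau": joint torques, N m; "tool_pos": TCP position; "tcp_rot": TCP orientation; "contact_force": force on the tool from outside, world axes, zero at the start; "moment": the same for the moment, N m; "grip_width": finger opening in mm; "finger_force": force on a finger pad.
Only numpy, scipy, OpenCV 4.12 (cv2) and the standard library are available. Lean on these libraries where they do the work, as an engineer would, in place of code of your own. Each camera call takes 0.05 s, during which the arm holds its last target. There are 200 camera calls.

## Task

Test the speaker's amplifier board, the one with the finned heat sink: set it down in the white nest of the probe jig with its screw terminal towards the lid's handle, seated flat and not dropped, and let go of it. Then bring the jig's sprung lid down by its handle bar onto its stop and keep it pressed fully shut, because the tester reads only while the lid is held down: the program finishes while still holding the lid shut. Leave everything else on the bench where it is.

Things in the scene. Friction and masses are not known exactly. Their poses are not given: they have to be found in the camera images.
- amp_board: amplifier board, about 60 g, green, 84 mm (x) x 64 mm (y) x 2 mm thick; origin at the centre of its underside. Lies flat on the table left or right of the jig, its x within 0.6 rad of world x. Gripped by its finned heat sink; screw terminal at its -x edge; two capacitors 10 mm across, 13 mm tall, 31 mm to the -x side of the heat sink's centre
- amp_board_heatsink (a point): top centre of the heat sink, 24 mm above the board's underside and 10 mm to the +x side of its centre. The heat sink is 30 mm along board x, 14 mm along board y, 22 mm tall above the board; its two flat sides face +y and -y: grip them
- amp_board_terminal (a point): top centre of the screw terminal block, at board x = -36.5 mm, 12 mm above the underside
- jig: probe jig, fixed to the bench: black box 210 (x) x 160 (y) x 45 mm with a white nest on top and a hinged grey lid; origin on its underside, 100 mm from the front face, 110 mm from the rear; x points from the handle side (towards the robot) to the hinge side, within 0.2 rad of world x. The seated board's x lies along the jig's x
- jig_nest (a point): centre of the nest's pocket floor, 47 mm above the table, axes as the jig's. The pocket is 87 x 67 mm (1.5 mm clearance all round the board) and 2 mm deep, with a sloped lead-in above that to 53 mm above the table
- jig_lid (a joint): lid angle, rad: 0 = shut, level on its stop; about 1.43 = open, almost upright, where its spring carries it. The spring pushes it open all the way: shutting it takes up to 10 to 13 N down at the handle, the most near the end where the probes meet the board; it swings open when let go
- jig_handle (a point): centre of the handle bar, round steel, 14 mm in diameter, 116 mm long along jig y, at the lid's free edge, 30 mm clear between bar and lid, clear below. It runs on a circle about the hinge axis: shut, 212 mm from it towards the robot and 70 mm above the table; open, about 270 mm up. Can be pinched or pushed down from above
- jig_hinge (a point): middle of the lid's hinge axis (along jig y), 60 mm above the table, 105 mm to the far (+x) side of the nest's centre. The lid is a frame 124 mm wide and 8 mm thick with a window for the heat sink; open, its bar overhangs the hinge by about 30 mm towards the robot, 270 mm up; it leaves the nest clear from above
- jig_probes: the sprung carrier with two rows of brass probe pins on the lid's underside; they meet the board when the lid is about 0.03 rad from shut and then push on it with 3 to 6 N. Origin on the hinge axis
- radio_board: the other board, not wanted: 75 x 58 mm, flat, with a low shield can 4 mm tall and no heat sink; origin at the centre of its underside
- battery_pack: two-cell battery pack in green shrink wrap, 68 x 38 x 19 mm, lying flat; origin at the centre of its underside
- speaker_shell: opened black portable speaker, 264 mm long, 92 mm wide and high, lying along its x axis; origin at the centre of the underside
- screwdriver: screwdriver 170 mm long, lying; origin under it
- screw_tray: flat metal screw tray 70 x 100 x 18 mm with four compartments; origin at the centre of its underside
- driver_unit: loose loudspeaker driver 54 mm across, 29 mm high, cone up; origin at the centre of its underside
- solder_spool: spool of solder 54 mm across, 38 mm high, standing; origin at the centre of its underside
Things that resemble listed ones, but are neither listed nor needed, are in the scene too. Leave any brown or orange look-alike of the amp_board alone.

How it is judged:
By the outcome, as a careful person would: the job done as asked, in the order asked, and still so for the second after the job is handed in, while the arm keeps its last pose, push and grip.
It also fails if it takes over 67 s, if anything falls off the work surface, if the arm or the gripper's body presses on something with over 40 N, if the wrist force passes 120 N, or if a joint passes its speed limit or range.

## Working session

There is one attempt and no reset: what is moved stays moved. The work goes in short steps, Python scripts to look and compute and a tool call to move; the robot and the scene stay as the last step left them, time stands still between calls to the robot, and variables do not carry over. Pictures are saved under pics/ and viewed, at most 10 in all, crops included, and the job is handed in when it is done.

Besides the shell and the picture viewer there is one more tool, called after "Call:" in YAML: its name, and indented under it one key for each argument. step_arm: Moves the arm, as the interface text tells. Its arguments: {"type":"object","properties":{"deltas":{"type":"array","items":{"type":"number"}}},"required":["deltas"]}

```bash
mkdir -p pics; cat > h.py <<'E'
from plant import *
import numpy as np, cv2
def ray(p,u,v):
    K=np.array(p["mtx"],float);R=cv2.Rodrigues(np.array(p["rvec"],float))[0];t=np.array(p["tvec"],float).ravel()
    d=R.T@np.linalg.solve(K,[u,v,1.]);return -R.T@t,d
def atz(p,u,v,z):
    c,d=ray(p,u,v);return c+d*(z-c[2])/d[2]
def proj(p,X):
    return cv2.projectPoints(np.array(X,float).reshape(-1,3),np.array(p["rvec"],float),np.array(p["tvec"],float),np.array(p["mtx"],float),None)[0].reshape(-1,2)
def save(n,f,im=None):
    im=capture(n) if im is None else im
    cv2.imwrite(f,im[:,:,::-1]);return im
E
python3 - <<'E'
from h import *
a=save("top","pics/top0.png");b=save("scene","pics/scene0.png")
cv2.imwrite("pics/both.png",cv2.resize(a,(784,588))[:,:,::-1])
print(get_obs())
for n in("top","scene"):
  p=camera_params(n);print(p, ray(p,280,210))
E
```

```text
{'time': 0.1, 'joint_positions': array([ 1.09200105e+00,  3.42672967e-01,  1.52491746e+00, -5.25056399e-05,
        1.27540238e+00, -1.46030090e-01]), 'dq': array([-0.00274649, -0.00154138, -0.00213338,  0.00075141, -0.00150634,
        0.00121149]), 'tau': array([ 1.88103964e-03, -4.32004881e+01, -2.44695121e+01,  7.19332066e-02,
        5.25683071e-02, -4.54742940e-05]), 'tool_pos': array([171.33471778, 495.86968695, 226.10552912]), 'tcp_rot': array([-3.14020009e+00, -1.54063641e-04,  2.80884268e+00]), 'contact_force': array([-0.26112458, -0.57263232,  0.49548115]), 'moment': array([ 0.01743558, -0.01528638, -0.01049078]), 'finger_force': 0.0, 'grip_width': 91.84965005570503}
{'mtx': array([[404.93265812,   0.        , 281.32325061],
       [  0.        , 404.93265812, 212.72465713],
       [  0.        ,   0.        ,   1.        ]]), 'rvec': array([ 2.16269487, -2.16577826,  0.07980826]), 'tvec': array([  55.8482613 ,  555.30150349, 1124.77240318])} (array([ 448.08904135,   32.57198156, 1172.49606569]), array([ 0.09989668,  0.0227825 , -0.99476508]))
{'mtx': array([[519.32507631,   0.        , 272.86798921],
       [  0.        , 519.32507631, 197.78972711],
       [  0.        ,   0.        ,   1.        ]]), 'rvec': array([ 2.09739655,  1.34380928, -0.5197784 ]), 'tvec': array([-248.47637059, -317.8413075 , 1792.90688305])} (array([1402.97877357, -352.15289414, 1133.54205694]), array([-0.5827925 ,  0.27129408, -0.76648146]))
```

View pics/both.png

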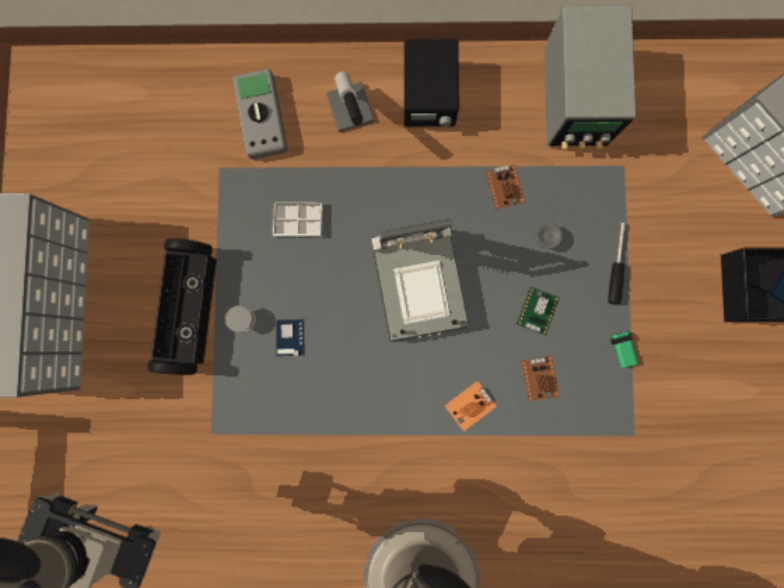

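View pics/scene0.png

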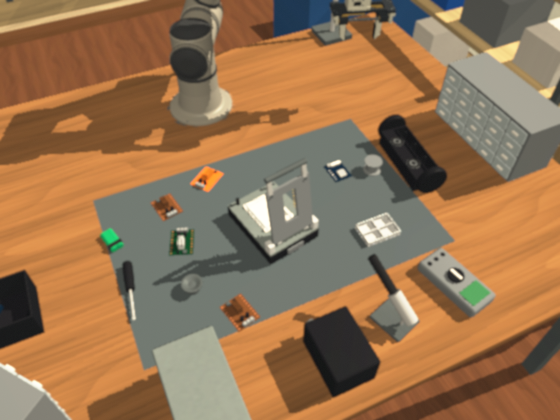

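The overview shows the jig at about (420,280) with its handle side towards the robot and the lid upright. Possible boards (784 px picture):
- green (538,310)
- brown (505,187)
- brown (540,378)
- orange (470,407)
- blue radio board (290,338)
- green battery pack (624,350)

I choose the green board at (538,310) and will check it in a close crop, together with the jig.

```bash
python3 - <<'E'
import cv2,numpy as np
a=cv2.imread("pics/top0.png")
c=cv2.resize(a[200:244,362:406],(400,400),interpolation=cv2.INTER_CUBIC)   # x9.09
d=cv2.resize(a[150:250,258:342],(336*400//336,476),interpolation=cv2.INTER_CUBIC) #x4.762,4.76
o=np.zeros((476,800,3),np.uint8);o[:400,:400]=c;o[:,400:]=d
cv2.imwrite("pics/crop.png",o)
E
```

```text
(no output)
```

View pics/crop.png

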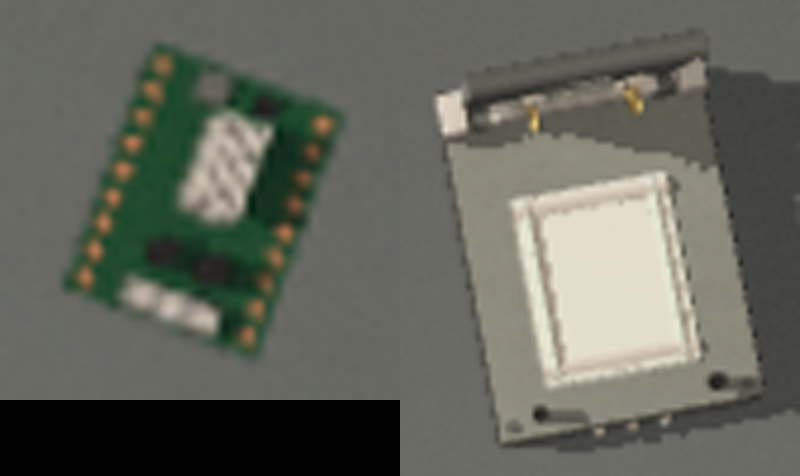

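The crop confirms the green board: finned silver heat sink at crop (226,167), white terminal at (170,303) on the robot side, and two dark capacitors between. The nest's rim corners are visible on the right. Now the positions.

```bash
python3 - <<'E'
from h import *
p=camera_params("top")
B=lambda u,v:(362+u/400*44-.5+.0,200+v/400*44-.5)
J=lambda u,v:(258+(u-400)/400*84-.5,150+v/476*100-.5)
def rep(n,P,f,z):
    X=np.array([atz(p,*f(*q),z)[:2] for q in P]);c=X.mean(0)
    e=np.linalg.norm(X-np.roll(X,-1,0),axis=1)
    # order: far-left, far-right, near-right, near-left
    ax=(X[0]+X[1]-X[2]-X[3]);ay=(X[0]+X[3]-X[1]-X[2])
    print(n,c.round(1),'edges',e.round(1),'yaw x,y',np.degrees([np.arctan2(ax[1],ax[0]),np.arctan2(-ay[0],ay[1])]).round(2))
rep("board",[(157,42),(345,113),(258,357),(65,288)],B,2)
rep("sink",[(215,110),(272,122),(237,225),(180,208)],B,24)
print("term",atz(p,*B(170,303),12))
rep("nest rim",[(511,200),(663,172),(700,357),(545,386)],J,53)
rep("nest in",[(537,212),(660,188),(682,345),(560,370)],J,49)
print("near box",atz(p,*J(500,440),45),atz(p,*J(762,388),45))
q=camera_params("wrist");print(q)
E
```

```text
board [ 531.7 -241.1] edges [63.2 82.8 64.1 84.2] yaw x,y [-21.16 -20.58]
sink [ 540.5 -242.3] edges [18.  34.2 18.3 32.7] yaw x,y [-20.32 -14.58]
term [ 498.48353846 -226.67757287   12.        ]
nest rim [566.    1.3] edges [ 90.6 110.6  91.5 110.9] yaw x,y [10.49 10.43]
nest in [566.4  -1.8] edges [73.6 93.3 72.6 94. ] yaw x,y [ 7.79 11.23]
near box [472.13680356  62.58150857  45.        ] [502.27463541 -90.32638406  45.        ]
{'mtx': array([[315.50600389,   0.        , 279.11655822],
       [  0.        , 315.50600389, 209.31854572],
       [  0.        ,   0.        ,   1.        ]]), 'rvec': array([-2.34073359, -1.66867544, -0.26030405]), 'tvec': array([-523.74778746,  -38.74274427,  392.40702105])}
```

Call:
step_arm:
  deltas: [25, -45, 0, 0, 91, 25, -45, 0, 0, 91, 25, -45, 0, 0, 91, 25, -45, 0, 0, 91, 25, -45, 0, 0, 91, 25, -45, 0, 0, 91, 25, -45, 0, 0, 91, 25, -45, 0, 0, 91, 25, -45, 0, 0, 91, 25, -45, 0, 0, 91]

```text
time: 1.35
tool_pos: [421.9, 44.6, 226.6]
tcp_rot: [3.141, -0.0, 2.809]
contact_force: [0.9, 0.7, 0.5]
grip_width: 91.1
finger_force: 0.0
```

```bash
python3 - <<'E'
from h import *
o=get_obs();p=camera_params("wrist");save("wrist","pics/w1.png")
print(o["tool_pos"],o["tcp_rot"],o["joint_positions"],ray(p,280,210),p["rvec"],p["tvec"])
np.savez("w1.npz",**p)
print(proj(p,[[566,1.3,53],[541,-244,24]]))
E
```

```text
[421.93473021  44.59293942 226.63772508] [ 3.14137151e+00 -1.77321169e-04  2.80850712e+00] [-7.59568162e-02  1.56662084e-01  1.77690901e+00  2.76986412e-04
  1.20813683e+00 -1.31376587e+00] (array([342.60014665,  71.63487859, 384.76073777]), array([ 0.29314013, -0.09883474, -0.95095376])) [-2.34175677 -1.66848144 -0.26212725] [-179.42782442 -404.13290254  273.91512291]
[[284.53417748 307.67572534]
 [108.98170248 330.10872302]]
```

View pics/w1.png

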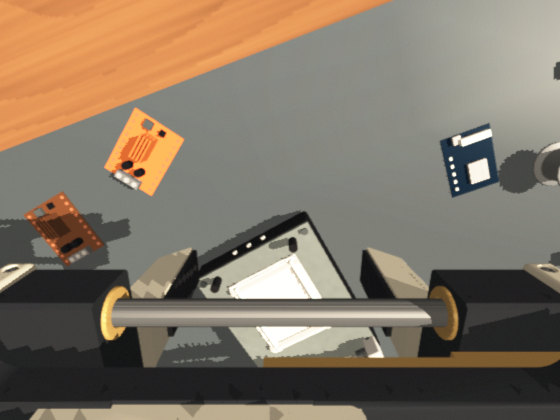

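Call:
step_arm:
  deltas: [17, -41, 0, -0.9, 91, 17, -41, 0, -0.9, 91, 17, -41, 0, 0, 91, 17, -41, 0, 0, 91, 17, -41, -20, 0, 91, 17, -41, -30, 0, 91, 17, -43, -30, 0, 91, 0, 0, -30, 0, 91, 0, 0, -6, 0, 91, 0, 0, 0, 0, 91]

```text
time: 2.65
tool_pos: [540.6, -242.2, 111.0]
tcp_rot: [3.141, -0.0, 2.778]
contact_force: [0.6, -0.6, 0.0]
grip_width: 90.9
finger_force: 0.0
```

```bash
python3 - <<'E'
from h import *
o=get_obs();p=camera_params("wrist");a=save("wrist","pics/w2.png")
print(o["tool_pos"],o["tcp_rot"])
np.savez("w2.npz",**p)
q=proj(p,[[541,-244.7,24],[531.7,-241.1,2]]);print(q)
cv2.imwrite("pics/w2c.png",cv2.resize(a[150:420,120:440],(800,675))[:600,:,::-1]) #x2.5
E
```

```text
[ 540.55382972 -242.24142219  111.04088804] [ 3.14137423e+00 -2.94893211e-04  2.77792810e+00]
[[277.09168581 216.19329541]
 [277.30300931 197.26615334]]
```

View pics/w2c.png

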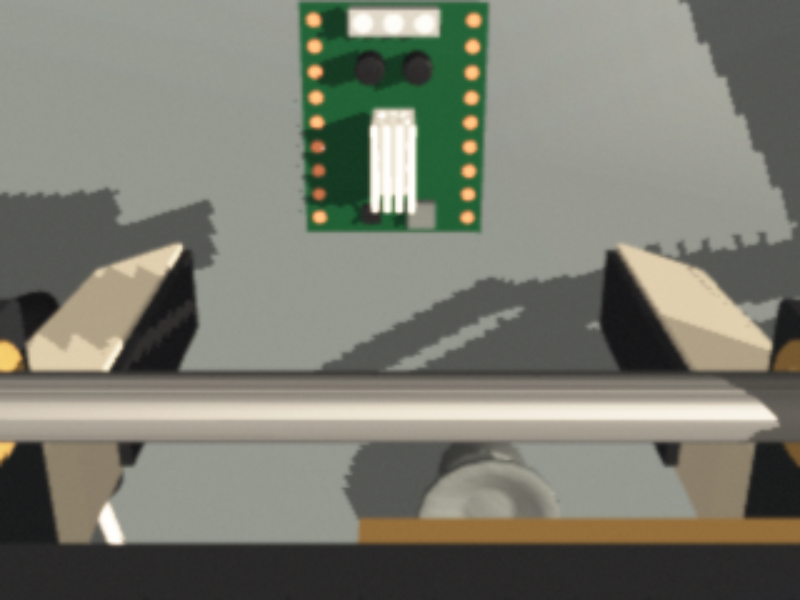

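The crop shows the heat sink top from (370,125) to (416,213) and the board corners at (302,2), (489,2), (481,232), (307,232). The board is square to the fingers, with the terminal at the top, on the robot side.

```bash
python3 - <<'E'
from h import *
p=dict(np.load("w2.npz"));f=lambda u,v:(119.7+u/2.5,149.7+v/2.5)
def rep(P,z):
    X=np.array([atz(p,*f(*q),z)[:2] for q in P]);e=np.linalg.norm(X-np.roll(X,-1,0),axis=1)
    ax=X[2]+X[3]-X[0]-X[1];ay=X[1]+X[2]-X[0]-X[3]
    print(X.mean(0).round(1),e.round(1),np.degrees([np.arctan2(ax[1],ax[0]),np.arctan2(ay[1],ay[0])]))
rep([(302,2),(489,2),(481,232),(307,232)],2)
rep([(370,125),(416,125),(416,213),(370,213)],24)
print(np.degrees(2.77793)-180)
E
```

```text
[ 533.  -241.3] [62.8 84.  64.1 84. ] [-21.26134097  69.19183131]
[ 542.1 -245.3] [14.9 30.7 15.4 30.7] [-20.94009516  69.19372168]
-20.836335217223223
```

Call:
step_arm:
  deltas: [1.5, -2.6, -20, 0, 50, 0, 0, -25, 0, 50, 0, 0, -20, 0, 50, 0, 0, -15, 0, 50, 0, 0, -12, 0, 50, 0, 0, -8, 0, 50, 0, 0, -4, 0, 50, 0, 0, 0, 0, 50, 0, 0, 0, 0, 10, 0, 0, 0, 0, 10]

```text
time: 3.95
tool_pos: [542.2, -245.5, 7.1]
tcp_rot: [-3.142, 0.001, 2.777]
contact_force: [0.5, -0.4, 0.1]
grip_width: 34.8
finger_force: 0.0
```

Call:
step_arm:
  deltas: [0, 0, 0, 0, 10, 0, 0, 0, 0, 10, 0, 0, 0, 0, 10, 0, 0, 0, 0, 10, 0, 0, 0, 0, 10, 0, 0, 0, 0, 10, 0, 0, 0, 0, 10, 0, 0, 0, 0, 10, 0, 0, 0, 0, 10, 0, 0, 0, 0, 10]

```text
time: 5.2
tool_pos: [542.0, -245.4, 6.9]
tcp_rot: [3.142, 0.0, 2.777]
contact_force: [0.0, 0.3, 2.3]
grip_width: 13.7
finger_force: 30.0
```

```bash
python3 - <<'E'
import cv2
a=cv2.imread("pics/w1.png")
cv2.imwrite("pics/w1c.png",cv2.resize(a[200:365,190:390],(800,660),interpolation=cv2.INTER_CUBIC)[:600])  #x4
E
```

```text
(no output)
```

View pics/w1c.png

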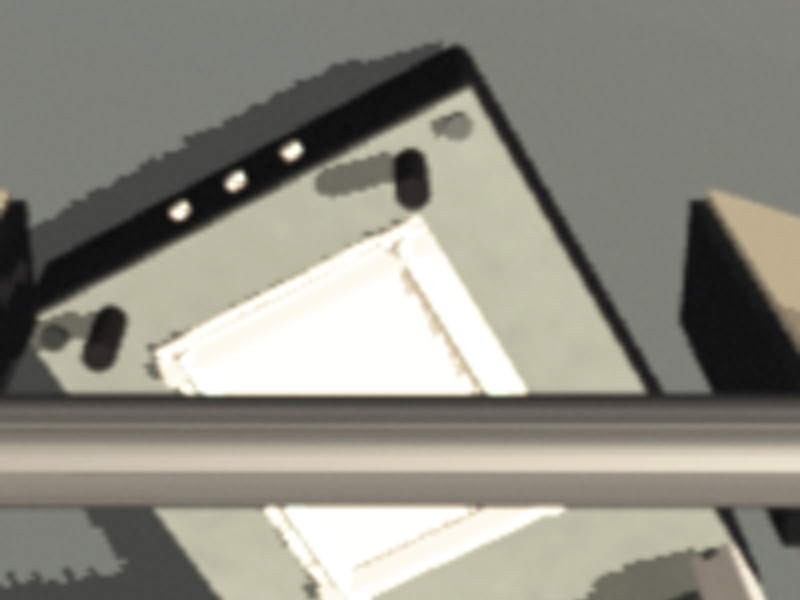

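Call:
step_arm:
  deltas: [0, 0, 5, 0, 10, 0, 0, 10, 0, 10, 0, 0, 20, 0, 10, 0, 0, 30, 0, 10, 0, 0, 30, 0, 10, 0, 0, 25, 0, 10, 0, 0, 0, 0, 10, 0, 0, 0, 0, 10, 0, 0, 0, 0, 10, 0, 0, 0, 0, 10]

```text
time: 6.45
tool_pos: [541.6, -245.2, 125.7]
tcp_rot: [3.141, -0.002, 2.777]
contact_force: [0.1, -0.3, 0.1]
grip_width: 13.9
finger_force: 30.0
```

The crop shows the nest rim's robot-side corners at (155,352) and (420,215). The side edges run through (525,393) and (265,508), the far edge through (565,508) and (345,600), and the box top corners are at (474,88) and (37,312).

```bash
python3 - <<'E'
from h import *
p=dict(np.load("w1.npz"));f=lambda u,v:(189.6+u/4,199.6+v/4)
A=lambda q,z:atz(p,*f(*q),z)[:2]
def inter(a,b,c,d):
    a,b,c,d=map(np.array,(a,b,c,d));t=np.linalg.solve(np.array([b-a,c-d]).T,c-a);return a+t[0]*(b-a)
z=53
nl,nr=A((420,215),z),A((155,352),z);L=A((525,393),z);Rr=A((318,598),z);F1,F2=A((565,508),z),A((345,600),z)
fl=inter(nl,L,F1,F2);fr=inter(nr,Rr,F1,F2)
X=np.array([nl,nr,fr,fl]);print(X.round(1),X.mean(0),np.linalg.norm(X-np.roll(X,-1,0),axis=1))
an=lambda v:np.degrees(np.arctan2(v[1],v[0]))
print("yaws",an(nl-nr)-90,an(fl-fr)-90,an(L-nl),an(Rr-nr))
a,b=A((474,88),45),A((37,312),45);c=A((648,392),45);print("box",a,b,np.linalg.norm(a-b),an(a-b)-90,an(c-a))
m=(a+b)/2;y=np.radians(10.7);print(m,m+80*np.array([np.cos(y),np.sin(y)]))
# inner: 
print("pocket near",A((190,393),49),A((402,262),49))
E
```

```text
[[500.3  35.9]
 [517.3 -53.4]
 [623.2 -36.9]
 [610.2  54.9]] [5.62738273e+02 1.38200388e-01] [ 90.98083181 107.21563875  92.70698451 111.56389658]
yaws 10.793843950733418 8.079318965037928 9.797682017693853 8.890123063425234
box [471.06444016  62.20524741] [496.87392901 -85.19527463] 149.6430540065457 9.931675544927117 10.448369968293584
[483.96918458 -11.49501361] [562.57820831   3.35831562]
pocket near [536.28800034 -50.1480611 ] [514.98102241  25.66983395]
```

Call:
step_arm:
  deltas: [0, 0, 20, 0, 10, 8, 16, 20, 5.2, 10, 8, 16, 20, 5.2, 10, 8, 16, 20, 5.2, 10, 8, 16, 20, 5.2, 10, 8, 16, 14, 5.2, 10, 8, 15, 0, 5.2, 10, 0, 0, 0, 0, 10, 0, 0, 0, 0, 10, 0, 0, 0, 0, 10]

```text
time: 7.7
tool_pos: [589.6, -151.1, 240.4]
tcp_rot: [3.141, -0.001, -2.963]
contact_force: [0.3, -0.4, -0.9]
grip_width: 13.7
finger_force: 30.0
```

```bash
python3 - <<'E'
from h import *
o=get_obs();p=camera_params("wrist");a=save("wrist","pics/w3.png")
print(o["tool_pos"],o["tcp_rot"])
np.savez("w3.npz",**p)
q=proj(p,[[565,1,53]]);print(q)
u,v=np.round(q[0]).astype(int);u0=min(max(u-100,0),360);v0=min(max(v-75,0),270);print(u0,v0)
cv2.imwrite("pics/w3c.png",cv2.resize(a[v0:v0+150,u0:u0+200],(800,600),interpolation=cv2.INTER_CUBIC)[:,:,::-1])
E
```

```text
[ 589.61440128 -151.06235935  240.38627768] [ 3.14130525e+00 -6.81111562e-04 -2.96307775e+00]
[[416.11699284 188.57446274]]
316 114
```

View pics/w3c.png

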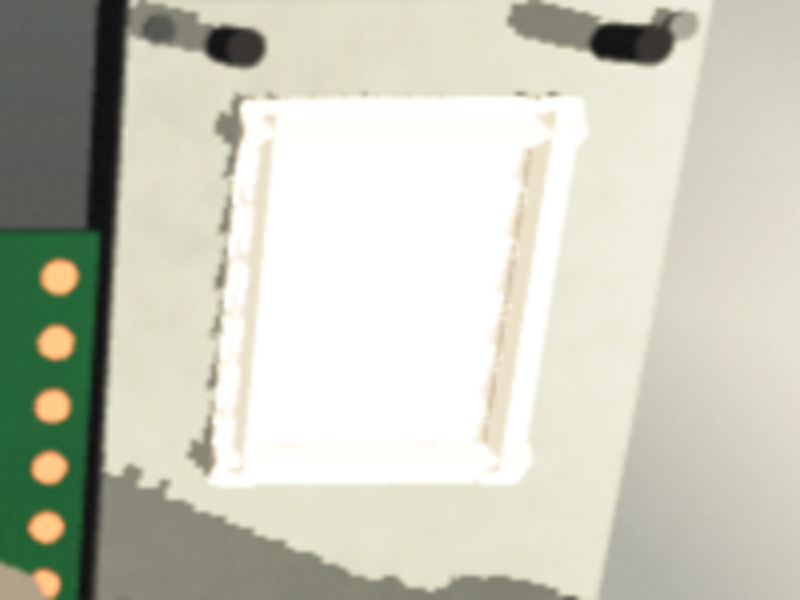

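```bash
python3 - <<'E'
from h import *
p=dict(np.load("w3.npz"));f=lambda u,v:(315.6+u/4,113.6+v/4)
y=np.radians(10.3);R=np.array([[np.cos(y),np.sin(y)],[-np.sin(y),np.cos(y)]]);c0=np.array([565,1])
for n,q in dict(Lout=(226,290),Lwb=(247,290),Lbf=(262,290),Rbf=(505,290),Rwb=(533,290),Rout=(554,290),Ntop=(400,98),Nout2=(400,130),Fbeg=(370,442),Fout=(370,484),c1=(243,100),c2=(583,98),c3=(525,484),c4=(210,484)).items():
    print(n,[ (R@(atz(p,*f(*q),z)[:2]-c0)).round(1).tolist() for z in (45,47,49,53)])
g=cv2.cvtColor(cv2.imread("pics/w3.png"),cv2.COLOR_BGR2GRAY)
print(g[113+72,365:460]);print(g[130:240,316+95])
E
```

```text
Lout [[-1.0, -47.4], [-1.4, -48.0], [-1.9, -48.6], [-2.9, -49.9]]
Lwb [[-1.0, -41.4], [-1.4, -42.0], [-1.9, -42.7], [-2.9, -44.0]]
Lbf [[-1.0, -37.1], [-1.4, -37.7], [-1.9, -38.4], [-2.9, -39.7]]
Rbf [[-0.9, 32.8], [-1.4, 31.7], [-1.9, 30.7], [-2.8, 28.5]]
Rwb [[-0.9, 40.8], [-1.4, 39.7], [-1.9, 38.6], [-2.8, 36.4]]
Rout [[-0.9, 46.9], [-1.4, 45.7], [-1.8, 44.6], [-2.8, 42.3]]
Ntop [[-55.0, -4.5], [-55.2, -5.4], [-55.3, -6.2], [-55.7, -7.9]]
Nout2 [[-46.3, -3.4], [-46.6, -4.2], [-46.8, -5.1], [-47.2, -6.8]]
Fbeg [[45.7, -0.2], [44.9, -1.1], [44.2, -2.0], [42.7, -3.7]]
Fout [[59.2, 1.4], [58.4, 0.6], [57.6, -0.3], [55.9, -2.1]]
c1 [[-54.5, -47.6], [-54.7, -48.2], [-54.9, -48.8], [-55.2, -50.0]]
c2 [[-54.9, 45.7], [-55.1, 44.6], [-55.3, 43.4], [-55.7, 41.2]]
c3 [[59.3, 48.3], [58.5, 47.1], [57.6, 46.0], [56.0, 43.7]]
c4 [[59.2, -46.9], [58.4, -47.5], [57.5, -48.1], [55.9, -49.3]]
[225 224 224 221 194 151 158 220 254 255 254 255 251 230 226 232 253 255
 255 255 255 255 255 255 255 255 255 255 255 255 255 255 255 255 255 255
 255 255 255 255 255 255 255 255 255 255 255 255 255 255 255 255 255 255
 255 255 255 255 255 255 255 255 255 255 255 255 255 255 255 255 255 255
 255 255 255 247 237 218 207 223 226 226 230 250 255 255 255 255 255 239
 230 231 231 231 232]
[223 224 224 224 224 224 224 226 245 255 255 255 255 255 254 254 254 255
 255 255 255 255 255 255 255 255 255 255 255 255 255 255 255 255 255 255
 255 255 255 255 255 255 255 255 255 255 255 255 255 255 255 255 255 255
 255 255 255 255 255 255 255 255 255 255 255 255 255 255 255 255 255 255
 255 255 255 255 255 255 255 255 255 255 255 255 255 255 255 255 255 255
 255 255 255 255 254 253 254 254 254 255 255 255 255 255 253 232 226 226
 226 226]
```

Call:
step_arm:
  deltas: [-35, 30, 0, 0, 10, -35, 40, 0, 0, 10, 0, 50, 0, 0, 10, 0, 50, 0, 0, 10, 0, 45, 0, 0, 10, 35, 40, 0, 0, 10, 35, 45, 0, 0, 10, 0, 0, 0, 0, 10, 0, 0, 0, 0, 10, 0, 0, 0, 0, 10]

```text
time: 9.0
tool_pos: [589.6, 148.4, 241.1]
tcp_rot: [-3.141, 0.0, -2.963]
contact_force: [0.2, -0.4, -1.2]
grip_width: 13.9
finger_force: 30.0
```

```bash
python3 - <<'E'
from h import *
o=get_obs();p=camera_params("wrist");a=save("wrist","pics/w4.png")
print(o["tool_pos"],o["tcp_rot"])
np.savez("w4.npz",**p)
q=proj(p,[[565.5,-1,53]]);print(q)
u,v=np.round(q[0]).astype(int);u0=min(max(u-100,0),360);v0=min(max(v-75,0),270);print(u0,v0)
cv2.imwrite("pics/w4c.png",cv2.resize(a[v0:v0+150,u0:u0+200],(800,600),interpolation=cv2.INTER_CUBIC)[:,:,::-1])
E
```

```text
[589.60421367 148.42408541 241.09539053] [-3.14143483e+00  3.71887108e-05 -2.96278830e+00]
[[147.02876244 140.33165457]]
47 65
```

View pics/w4c.png

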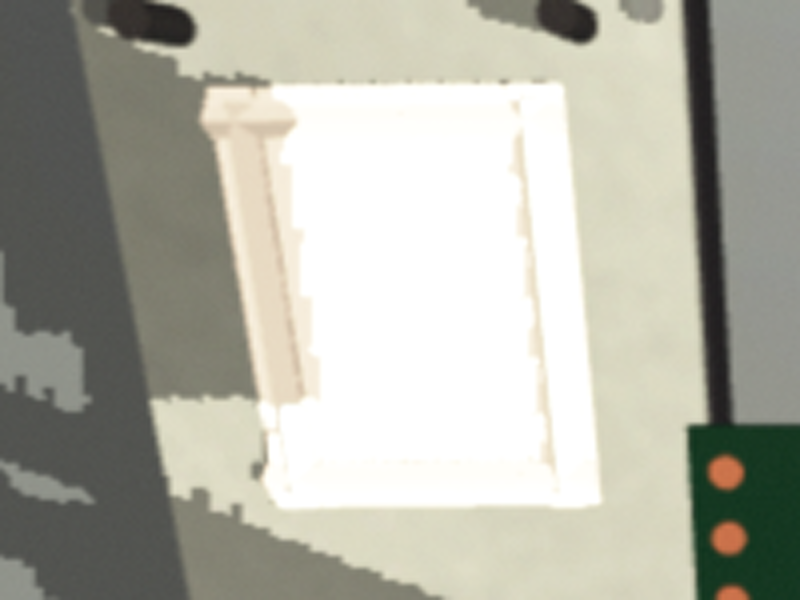

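```bash
python3 - <<'E'
from h import *
p=dict(np.load("w4.npz"));f=lambda u,v:(46.6+u/4,64.6+v/4)
y=np.radians(10.5);R=np.array([[np.cos(y),np.sin(y)],[-np.sin(y),np.cos(y)]]);c0=np.array([565,1])
for n,q in dict(Lout=(241,290),Lwb=(256,290),Lpock=(286,290),Rpock=(533,290),Rout=(583,290),Ntop=(400,84),Ninner=(400,125),Fbeg=(420,462),Fout=(420,505),c1=(205,88),c2=(565,85),c3=(600,503),c4=(280,507)).items():
    print(n,[ (R@(atz(p,*f(*q),z)[:2]-c0)).round(1).tolist() for z in (45,47,49,53)])
# box edge & front for both views (z45): right/left edges
p3=dict(np.load("w3.npz"));f3=lambda u,v:(315.6+u/4,113.6+v/4)
for q in [(684,0),(708,420)]: print("w4 +y?",(R@(atz(p,*f(*q),45)[:2]-c0)).round(1))
for q in [(75,0),(188,600)]: print("w4 other",(R@(atz(p,*f(*q),45)[:2]-c0)).round(1))
for q in [(127,20),(102,460)]: print("w3 near",(R@(atz(p3,*f3(*q),45)[:2]-c0)).round(1))
for q in [(712,0),(600,590)]: print("w3 other",(R@(atz(p3,*f3(*q),45)[:2]-c0)).round(1))
E
```

```text
Lout [[-2.8, -49.0], [-2.9, -48.0], [-3.1, -46.9], [-3.5, -44.8]]
Lwb [[-2.8, -44.9], [-2.9, -43.9], [-3.1, -42.8], [-3.4, -40.7]]
Lpock [[-2.7, -36.7], [-2.9, -35.7], [-3.1, -34.7], [-3.4, -32.7]]
Rpock [[-2.4, 31.2], [-2.6, 31.8], [-2.8, 32.4], [-3.1, 33.6]]
Rout [[-2.4, 44.9], [-2.6, 45.5], [-2.7, 46.0], [-3.1, 47.1]]
Ntop [[-55.3, 1.7], [-55.2, 2.5], [-55.1, 3.2], [-54.8, 4.8]]
Ninner [[-45.2, 0.3], [-45.2, 1.1], [-45.1, 1.9], [-45.0, 3.5]]
Fbeg [[45.6, -6.1], [45.2, -5.2], [44.7, -4.4], [43.8, -2.7]]
Fout [[58.3, -7.7], [57.8, -6.8], [57.3, -6.0], [56.2, -4.3]]
c1 [[-54.6, -49.6], [-54.5, -48.5], [-54.3, -47.4], [-54.1, -45.3]]
c2 [[-54.9, 44.9], [-54.8, 45.4], [-54.7, 45.9], [-54.4, 47.0]]
c3 [[57.9, 44.5], [57.4, 45.0], [56.9, 45.6], [55.9, 46.7]]
c4 [[58.7, -48.3], [58.2, -47.3], [57.7, -46.2], [56.7, -44.1]]
w4 +y? [-75.2  77.3]
w4 +y? [33.8 77.1]
w4 other [-75.8 -79.2]
w4 other [ 87.1 -80.2]
w3 near [-75.9 -80.5]
w3 near [ 51.1 -80.2]
w3 other [-80.4  76. ]
w3 other [95.1 77. ]
```

Call:
step_arm:
  deltas: [-35, -45, 0, 0.3, 10, -20, -45, -20, 0, 10, 0, -40, -30, 0, 10, 20, -16.8, -30, 0, 10, 20.9, 0, -20, 0, 10, 0, 0, -30, 0, 10, 0, 0, -20, 0, 10, 0, 0, -10, 0, 10, 0, 0, 0, 0, 10, 0, 0, 0, 0, 10]

```text
time: 10.3
tool_pos: [576.5, 2.6, 81.9]
tcp_rot: [-3.141, 0.002, -2.956]
contact_force: [0.4, 0.4, -0.5]
grip_width: 14.4
finger_force: 30.0
```

```bash
python3 - <<'E'
from h import *
o=get_obs();print(o["tool_pos"],o["tcp_rot"],o["contact_force"])
p=camera_params("wrist");np.savez("w5.npz",**p);a=save("wrist","pics/w5.png")
b=save("top","pics/top5.png")
o=np.hstack([cv2.resize(a[100:400,130:430],(400,400)),cv2.resize(b[150:250,258:358],(400,400),interpolation=cv2.INTER_CUBIC)])
cv2.imwrite("pics/v5.png",o[:,:,::-1])
E
```

```text
[576.47246077   2.5967624   81.8714213 ] [-3.14106706e+00  1.84060766e-03 -2.95624233e+00] [ 0.35983314  0.43342739 -0.51686753]
```

View pics/v5.png

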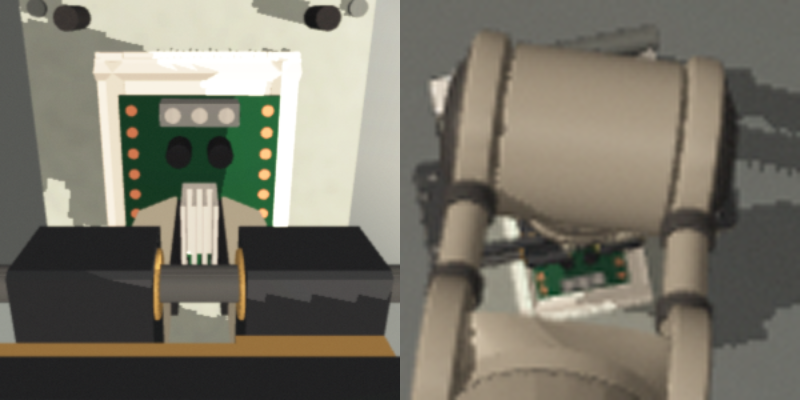

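The wrist crop shows the board's robot-side corners at (120,95) and (283,97), and the rim's near corners at (95,55) and (300,53). I'll compare them in tool axes.

```bash
python3 - <<'E'
from h import *
p=dict(np.load("w5.npz"));f=lambda u,v:(129.6+u*.75,99.6+v*.75)
y=np.radians(10.5);R=np.array([[np.cos(y),np.sin(y)],[-np.sin(y),np.cos(y)]]);c0=np.array([576.47,2.6])
for n,q,z in [("b1",(120,95),77),("b2",(283,97),77),("bl2",(125,222),77),("br2",(275,225),77),("n1",(95,55),53),("n2",(300,53),53),("nl",(104,225),53),("nr",(288,225),53),("box",(375,40),45)]:
    print(n,(R@(atz(p,*f(*q),z)[:2]-c0)).round(1))
E
```

```text
b1 [-52.4 -31.6]
b2 [-51.8  32.3]
bl2 [  3.1 -32.5]
br2 [ 4.4 32.4]
n1 [-65.4 -46.1]
n2 [-66.5  43.3]
nl [ 17.7 -47.8]
nr [17.4 43.7]
box [-71.5  78.4]
```

Call:
step_arm:
  deltas: [-0.5, -1.4, -5, 0, 10, 0, 0, -5, 0, 10, 0, 0, -5, 0, 10, 0, 0, -3, 0, 10, 0, 0, -2, 0, 10, 0, 0, -2, 0, 10, 0, 0, -1, 0, 10, 0, 0, -1, 0, 10, 0, 0, 0, 0, 10, 0, 0, 0, 0, 10]

```text
time: 11.65
tool_pos: [575.5, 1.4, 56.8]
tcp_rot: [3.142, 0.0, -2.956]
contact_force: [-0.3, 0.1, -0.5]
grip_width: 13.5
finger_force: 30.0
```

Call:
step_arm:
  deltas: [0, 0, -0.6, 0, 10, 0, 0, -0.5, 0, 10, 0, 0, -0.5, 0, 10, 0, 0, -0.5, 0, 10, 0, 0, -0.4, 0, 10, 0, 0, 0, 0, 10, 0, 0, 0, 0, 10, 0, 0, 0, 0, 10, 0, 0, 0, 0, 10, 0, 0, 0, 0, 10]

```text
time: 12.9
tool_pos: [575.4, 1.4, 54.3]
tcp_rot: [3.141, -0.0, -2.956]
contact_force: [-0.4, 1.6, -0.6]
grip_width: 13.5
finger_force: 30.0
```

Call:
step_arm:
  deltas: [0, 0.3, -0.3, 0, 10, 0, 0, -0.3, 0, 10, 0, 0, 0, 0, 10, 0, 0, 0, 0, 10, 0, 0, 0, 0, 10, 0, 0, 0, 0, 10, 0, 0, 0, 0, 10, 0, 0, 0, 0, 10, 0, 0, 0, 0, 10, 0, 0, 0, 0, 10]

```text
time: 14.15
tool_pos: [575.4, 1.7, 53.8]
tcp_rot: [3.142, 0.0, -2.956]
contact_force: [-2.0, -0.3, 5.2]
grip_width: 14.1
finger_force: 30.0
```

Call:
step_arm:
  deltas: [0, 0, 0, 0, 24, 0, 0, 0, 0, 24, 0, 0, 0, 0, 24, 0, 0, 0, 0, 24, 0, 0, 3, 0, 24, 0, 0, 10, 0, 26, 0, 0, 20, 0, 26, 0, 0, 20, 0, 26, 0, 0, 20, 0, 26, 0, 0, 0, 0, 26]

```text
time: 15.4
tool_pos: [576.6, 1.6, 128.8]
tcp_rot: [-3.14, 0.004, -2.956]
contact_force: [0.2, -0.4, 0.2]
grip_width: 26.3
finger_force: 0.0
```

```bash
python3 - <<'E'
from h import *
o=get_obs();print(o["tool_pos"],o["contact_force"],o["joint_positions"])
p=camera_params("wrist");np.savez("w6.npz",**p);a=save("wrist","pics/w6.png")
print(proj(p,[[565.7,0,49]]))
cv2.imwrite("pics/w6c.png",cv2.resize(a[60:360,80:480],(800,600))[:,:,::-1])
E
```

```text
[576.59450031   1.58797456 128.78781139] [ 0.15314564 -0.44700712  0.175994  ] [-1.30201765e-01  5.24165882e-01  1.51946604e+00  1.28192286e-04
  1.09360489e+00 -1.88666948e+00]
[[280.30378129 204.40817203]]
```

View pics/w6c.png

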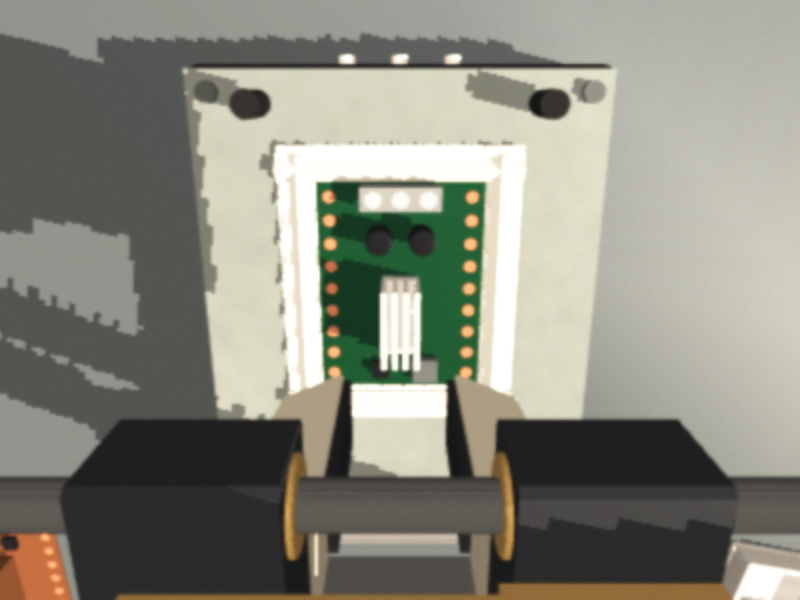

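All ten pictures are used. The board sits flat in the pocket with its terminal towards the robot. In the first crop the lid's bar runs from (468,86) to (707,45); I'll check that against the predicted position when open.

```bash
python3 - <<'E'
from h import *
p=camera_params("top")
J=lambda u,v:(258+(u-400)/400*84-.5,150+v/476*100-.5)
y=np.radians(10.5);ex=np.array([np.cos(y),np.sin(y)]);ey=np.array([-ex[1],ex[0]]);n=np.array([565.7,0])
for z in (265,271):
  a,b=atz(p,*J(468,86),z)[:2],atz(p,*J(707,45),z)[:2]
  print(z,a,b,np.linalg.norm(a-b),[((q-n)@ex,(q-n)@ey) for q in (a,b)])
for deg in (84.6,82): 
  t=np.radians(deg);q=n+ex*(105-212.2*np.cos(t));print(deg,q,60+212.2*np.sin(t),proj(p,[[*(q+58*ey),60+212.2*np.sin(t)],[*(q-58*ey),60+212.2*np.sin(t)]]),J(468,86),J(707,45))
# scene camera bar check: predicted pixel ends
s=camera_params("scene");print(proj(s,[[*(q+58*ey),270],[*(q-58*ey),270]]))
E
```

```text
265 [636.33501523  72.05097655] [655.70129805 -42.17811068] 115.85912687907228 [(np.float64(82.5824729454298), np.float64(57.97226717334397)), (np.float64(80.8078678254926), np.float64(-57.87326816509392))]
271 [635.09040835  71.78995727] [654.32864907 -41.68389305] 115.09311280192625 [(np.float64(81.31114014090936), np.float64(57.94243027309373)), (np.float64(79.54826799825125), np.float64(-57.137180850013394))]
84.6 [649.30637709  15.49552608] 271.25824888877355 [[271.45327008 165.95669728]
 [321.88822115 156.51558224]] (271.78, 167.5672268907563) (321.97, 158.95378151260505)
82 [639.90375825  13.75285368] 270.13488418696124 [[272.2376947  170.15073502]
 [322.6614127  160.71294382]] (271.78, 167.5672268907563) (321.97, 158.95378151260505)
[[304.03273056 159.5793337 ]
 [263.52858659 180.35409216]]
```

Call:
step_arm:
  deltas: [-20, 0, 30, 0, 60, -20, 0, 40, 0, 60, 0, 0, 40, 0, 60, 0, 0, 40, -10, 60, 0, 0, 40, -10, 60, 0, 0, 0, -10, 60, 0, 0, 0, -10, 60, 0, 0, 0, -10, 60, 0, 0, 0, -10, 60, 0, 0, 0, -10, 60]

```text
time: 16.7
tool_pos: [535.1, 1.7, 315.5]
tcp_rot: [-3.14, -0.001, 2.1]
contact_force: [-0.2, 0.5, -1.0]
grip_width: 60.0
finger_force: 0.0
```

Call:
step_arm:
  deltas: [0, 0, 0, -10, 60, 0, 0, 0, -10, 60, 22, 3, 0, 0, 60, 22, 3, 0, 0, 60, 22, 3, 0, 0, 60, 22, 4, 0, 0, 60, 0, 0, 0, 0, 60, 0, 0, 0, 0, 60, 0, 0, 0, 0, 60, 0, 0, 0, 0, 60]

```text
time: 17.95
tool_pos: [623.0, 14.6, 317.0]
tcp_rot: [3.141, 0.0, 1.756]
contact_force: [0.1, 0.4, -0.1]
grip_width: 59.9
finger_force: 0.0
```

Call:
step_arm:
  deltas: [22, 0, 0, 0, 60, 0, 0, 0, 0, 60, 0, 0, -15, 0, 60, 0, 0, -15, 0, 60, 0, 0, -12, 0, 60, 0, 0, -10, 0, 60, 0, 0, -5, 0, 60, 0, 0, 0, 0, 60, 0, 0, 0, 0, 60, 0, 0, 0, 0, 60]

```text
time: 19.2
tool_pos: [645.6, 14.7, 260.1]
tcp_rot: [3.141, 0.0, 1.756]
contact_force: [0.0, -0.5, -0.0]
grip_width: 59.6
finger_force: 0.0
```

Call:
step_arm:
  deltas: [0, 0, 0, 0, 30, 0, 0, 0, 0, 30, 0, 0, 0, 0, 5, 0, 0, 0, 0, 5, 0, 0, 0, 0, 5, 0, 0, 0, 0, 5, 0, 0, 0, 0, 5, 0, 0, 0, 0, 5, 0, 0, 0, 0, 5, 0, 0, 0, 0, 5]

```text
time: 20.45
tool_pos: [645.4, 14.7, 259.6]
tcp_rot: [3.142, 0.0, 1.756]
contact_force: [0.8, 0.3, -0.1]
grip_width: 12.8
finger_force: 30.0
```

```bash
python3 - <<'E'
from h import *
print([get_obs()["grip_width"] for _ in range(3)])
y=np.radians(10.5);ph=np.radians(np.r_[83.5,82,79.5,76,72,68,64,60,56,52,48,44,40,36,32,28,24,20,16,13,10,8,6.5,5.5,4.7,4,3.4,2.7])
P=np.c_[-212.2*np.cos(ph)*np.cos(y),-212.2*np.cos(ph)*np.sin(y),212.2*np.sin(ph)]
print(np.diff(P.round(1),axis=0).round(1).tolist());print((P[:,:3]-P[0]).round(1)[[10,20,27]]+np.array([645.4,14.7,259.6]))
E
```

```text
[12.842263463826677, 12.842263463826677, 12.842263463826677]
[[-5.4, -1.0, -0.7], [-9.0, -1.6, -1.5], [-12.5, -2.4, -2.7], [-14.0, -2.5, -4.1], [-13.7, -2.6, -5.1], [-13.3, -2.5, -6.0], [-12.8, -2.3, -6.9], [-12.4, -2.3, -7.9], [-11.8, -2.2, -8.7], [-11.1, -2.1, -9.5], [-10.5, -1.9, -10.3], [-9.7, -1.8, -11.0], [-9.0, -1.7, -11.7], [-8.1, -1.5, -12.3], [-7.3, -1.3, -12.8], [-6.4, -1.2, -13.3], [-5.5, -1.0, -13.7], [-4.5, -0.9, -14.1], [-2.7, -0.5, -10.8], [-2.2, -0.4, -10.9], [-1.1, -0.2, -7.3], [-0.7, -0.1, -5.5], [-0.4, -0.1, -3.7], [-0.2, 0.0, -2.9], [-0.2, -0.1, -2.6], [-0.2, 0.0, -2.2], [-0.1, 0.0, -2.6]]
[[529.4  -6.8 206.5]
 [463.5 -19.   85.6]
 [460.6 -19.5  58.8]]
```

Call:
step_arm:
  deltas: [-5.4, -1, -0.7, 0, 5, -9, -1.6, -1.5, 0, 5, -12.5, -2.4, -2.7, 0, 5, -14, -2.5, -4.1, 0, 5, -13.7, -2.6, -5.1, 0, 5, 0, 0, 0, 0, 5, 0, 0, 0, 0, 5, 0, 0, 0, 0, 5, 0, 0, 0, 0, 5, 0, 0, 0, 0, 5]

```text
time: 21.7
tool_pos: [591.2, 4.7, 246.6]
tcp_rot: [3.14, 0.001, 1.757]
contact_force: [-1.3, 0.2, 5.8]
grip_width: 13.1
finger_force: 30.0
```

Call:
step_arm:
  deltas: [-13.3, -2.5, -6, 0, 5, -12.8, -2.3, -6.9, 0, 5, -12.4, -2.3, -7.9, 0, 5, -11.8, -2.2, -8.7, 0, 5, -11.1, -2.1, -9.5, 0, 5, -10.5, -1.9, -10.3, 0, 5, -9.7, -1.8, -11, 0, 5, 0, 0, 0, 0, 5, 0, 0, 0, 0, 5, 0, 0, 0, 0, 5]

```text
time: 22.95
tool_pos: [510.6, -10.1, 185.7]
tcp_rot: [3.139, -0.0, 1.756]
contact_force: [3.8, 2.3, 1.8]
grip_width: 13.2
finger_force: 30.0
```

Call:
step_arm:
  deltas: [-9, -1.7, -11.7, 0, 5, -8.1, -1.5, -12.3, 0, 5, -7.3, -1.3, -12.8, 0, 5, -6.4, -1.2, -13.3, 0, 5, -5.5, -1, -13.7, 0, 5, -4.5, -0.9, -14.1, 0, 5, 0, 0, 0, 0, 5, 0, 0, 0, 0, 5, 0, 0, 0, 0, 5, 0, 0, 0, 0, 5]

```text
time: 24.2
tool_pos: [470.4, -17.7, 108.3]
tcp_rot: [3.138, 0.0, 1.756]
contact_force: [4.8, 4.0, 6.0]
grip_width: 13.2
finger_force: 30.0
```

Call:
step_arm:
  deltas: [-2.7, -0.5, -10.8, 0, 5, -2.2, -0.4, -10.9, 0, 5, -1.1, -0.2, -7.3, 0, 5, -0.7, -0.1, -5.5, 0, 5, -0.4, -0.1, -3.7, 0, 5, 0, 0, 0, 0, 5, 0, 0, 0, 0, 5, 0, 0, 0, 0, 5, 0, 0, 0, 0, 5, 0, 0, 0, 0, 5]

```text
time: 25.45
tool_pos: [462.9, -19.1, 70.1]
tcp_rot: [3.139, 0.0, 1.756]
contact_force: [2.8, 3.8, 7.7]
grip_width: 13.2
finger_force: 30.0
```

Call:
step_arm:
  deltas: [-0.2, 0, -3, 0, 5, -0.2, 0, -2.5, 0, 5, -0.2, 0, -2, 0, 5, 0, 0, -1.5, 0, 5, 0, 0, -1, 0, 5, 0, 0, 0, 0, 5, 0, 0, 0, 0, 5, 0, 0, 0, 0, 5, 0, 0, 0, 0, 5, 0, 0, 0, 0, 5]

```text
time: 26.7
tool_pos: [462.1, -19.2, 60.2]
tcp_rot: [3.139, 0.001, 1.757]
contact_force: [0.9, 2.6, 9.7]
grip_width: 13.1
finger_force: 30.0
```

Call:
step_arm:
  deltas: [0, 0, -0.5, 0, 5, 0, 0, -0.5, 0, 5, 0, 0, -0.5, 0, 5, 0, 0, -0.5, 0, 5, 0, 0, 0, 0, 5, 0, 0, 0, 0, 5, 0, 0, 0, 0, 5, 0, 0, 0, 0, 5, 0, 0, 0, 0, 5, 0, 0, 0, 0, 5]

```text
time: 27.95
tool_pos: [461.9, -19.3, 58.2]
tcp_rot: [3.14, 0.0, 1.757]
contact_force: [1.0, 2.4, 10.2]
grip_width: 13.3
finger_force: 30.0
```

Call:
step_arm:
  deltas: [0, 0, -0.5, 0, 5, 0, 0, -0.5, 0, 5, 0, 0, 0, 0, 5, 0, 0, 0, 0, 5, 0, 0, 0, 0, 5, 0, 0, 0, 0, 5, 0, 0, 0, 0, 5, 0, 0, 0, 0, 5, 0, 0, 0, 0, 5, 0, 0, 0, 0, 5]

```text
time: 29.2
tool_pos: [461.9, -19.3, 57.2]
tcp_rot: [3.14, 0.0, 1.757]
contact_force: [0.9, 1.9, 10.7]
grip_width: 13.1
finger_force: 30.0
```

Call:
step_arm:
  deltas: [0, 0, -0.5, 0, 5, 0, 0, -0.5, 0, 5, 0, 0, 0, 0, 5, 0, 0, 0, 0, 5, 0, 0, 0, 0, 5, 0, 0, 0, 0, 5, 0, 0, 0, 0, 5, 0, 0, 0, 0, 5, 0, 0, 0, 0, 5, 0, 0, 0, 0, 5]

```text
time: 30.45
tool_pos: [461.8, -19.3, 56.2]
tcp_rot: [3.14, 0.0, 1.757]
contact_force: [-0.1, 2.7, 10.7]
grip_width: 13.1
finger_force: 30.0
```

Call:
step_arm:
  deltas: [0, 0, -0.5, 0, 5, 0, 0, -0.5, 0, 5, 0, 0, -0.5, 0, 5, 0, 0, 0, 0, 5, 0, 0, 0, 0, 5, 0, 0, 0, 0, 5, 0, 0, 0, 0, 5, 0, 0, 0, 0, 5, 0, 0, 0, 0, 5, 0, 0, 0, 0, 5]

```text
time: 31.7
tool_pos: [461.8, -19.3, 55.2]
tcp_rot: [3.14, 0.001, 1.757]
contact_force: [-2.6, 3.6, 17.1]
grip_width: 13.1
finger_force: 30.0
```

Call:
step_arm:
  deltas: [0, 0, -0.4, 0, 5, 0, 0, 0, 0, 5, 0, 0, 0, 0, 5, 0, 0, 0, 0, 5, 0, 0, 0, 0, 5, 0, 0, 0, 0, 5, 0, 0, 0, 0, 5, 0, 0, 0, 0, 5, 0, 0, 0, 0, 5, 0, 0, 0, 0, 5]

```text
time: 32.95
tool_pos: [461.8, -19.3, 55.1]
tcp_rot: [3.139, 0.001, 1.757]
contact_force: [-3.4, 2.5, 21.6]
grip_width: 13.1
finger_force: 30.0
```

The lid is hard on its stop: the force rose to 21.6 N while the tool moved only 0.1 mm. Handing in while holding.

```bash
python3 -c "
from plant import *
print(close_job())"
```

```text
the job is handed in; nothing more can be done
None
```

The amplifier board sits flat in the nest with its terminal towards the handle. The lid was on its stop, held down by the gripped handle bar with about 21 N, when I handed the job in at 33 s; I judged the lid shut from the force readings because my ten pictures were used up.

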